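# Close the glue press on a fillet paddle

### The arm

A 6-joint arm with a two-finger parallel gripper is mounted at the origin on a cart in front of the work surface, level with it; the furniture and walls round the work are solid. World frame = base frame: x ahead of the robot, y to its left, z up, the work surface at z = 0. Lengths are in mm, angles in rad, forces in N, time in s.
With the tool pointing down it reaches from about 350 to 875 mm from the base axis. Payload 4.2 kg.
Tool frame: the origin (TCP) lies midway between the tips of the shut fingers; the grasp point (between the pads) lies 19 mm behind it (arm.tcp_to_grasp is the distance from the TCP to the grasp point, in mm); z points along the fingers, y is the line along which they close (so a half turn about z gives the same grasp; the last joint's range is limited). The gripper opens to 85 mm and grips with 20 to 120 N. Pads are 22 mm wide; open, the fingers measure 114 mm over their backs; the gripper's body (76 mm by 85 mm) begins 54 mm behind the grasp point. The pads swing forward as they close: fully open they stand 13 mm farther back than shut.
Start: joints at [1.48, 0.385, 0.008, 0, -1.194, -0.259], TCP at [214.161, 587.141, 231.312] pointing down, gripper open.
Joint ranges: [-3.14, 3.14], [-1.21, 2.06], [-1.07, 1.41], [-3.16, 2.05], [-2.99, -0.16], [-3.1, 3.1]. Speed limits (rad/s): [2.79, 2.79, 3.14, 3.14, 3.14, 3.14].

### API

Orientations are given as a unit quaternion [x, y, z, w].
In Python, from bench import arm, imaging, job, models gives the robot as it stands.
- The arm moves only by the tool arm_command, never from a script. Its argument "rows" is a list of rows, each an object with "grip": the opening, from 0 (shut) to 1 (fully open); "linear": the shift along the tool's x, y, z in mm, a list of three; "rot": the turn, a rotation vector about the tool's x, y, z in rad, a list of three. In form: [{"grip": grip, "linear": [tx, ty, tz], "rot": [rx, ry, rz]}, ...]. A call has 1 to 10 rows; each row is the pose to reach, as a shift and turn from the pose commanded when the call began, along the tool's axes at that moment; what a row does not reach only later rows make up. A row lasts 1/8 s, in which the tool goes at most 62.5 mm and 10.7 degrees, less where a joint would pass 70% of its speed; a pose out of reach is approached as far as the arm can. A call with a gripper value outside its range is refused whole. The fingers move at their own pace and stop on an object; the grip force is fixed at half the most. Time passes only in rows, so rows that repeat a pose let the fingers close. It gives the time, the measured TCP pose, the force, the opening and the grip force at its end, in the units of the state.
- arm.read_state(): the state, without advancing time (a new reading comes with each control period).
- imaging.get_image(name): name is "scene" or "top" or "wrist"; returns a dict with "frame" (480x640x3 uint8, red, green, blue), "fx", "fy", "cx", "cy" (pixels), "k1" (the pictures are not rectified: a ray, as slopes to the right and down, at radius r is drawn at 1 + k1 r^2 times it, then the intrinsics apply), "extrinsics" (4x4, takes a point from world to camera coordinates); the wrist camera has in their place "T_tool_cam" (4x4, takes a point from camera to tool coordinates, whose origin is the TCP and whose axes are the flange's). Camera axes: x right, y down, z forward; pixel columns grow to the right and rows downward; lengths in mm; the calibration is good to about 2 mm. A picture is of the moment at which its call begins: read the wrist's pose just before it. There is no depth.
- job.job_done(): hands the job in; it is judged then, once.
Trained networks look in a picture, given as the dict that the camera call returned (one of the last four; its "shot" number tells which), for a name from the list of things; names that differ only in an ending like _2 or _b are one class to them, and where a whole thing is asked for, a point or a joint stands for the part that bears it (a point fixed in the world has none). Each returns a list of dicts, best first, with "score" (0 to 1); they miss things now and then, are a little off and sometimes report something else, mostly with a low value. They report only what shows in the picture. A call takes as long as a camera call.
- models.spot_in(picture, query): "rect" ([left, top, right, bottom] in pixels, round what is visible of it).
- models.tip_of(picture, query): "pixel" ([column, row] in pixels: a listed point, or the origin of a listed thing).
The state is a dict: "clock": time; "joints": joint angles; "joint_vel": joint speeds; "joint_efforts": joint torques, N m; "position": TCP position; "ee_rot": TCP orientation; "contact_force": force on the tool from outside, world axes, zero at the start; "wrist_torque": the same for the moment, N m; "gripper_width": finger opening in mm; "grasp_force": force on a finger pad.
Only numpy, scipy, OpenCV 4.12 (cv2) and the standard library are available. Lean on these libraries where they do the work, as an engineer would, in place of code of your own. Each camera call takes 0.05 s, during which the arm holds its last target. There are 200 camera calls.

### The job

The silicone blade of the bamboo paddle in the glue press has just been re-glued. With the closed fingertips push the tail of the paddle along the guide until its blade end sits fully home against the end stop, then push the press's hand wheel round by its upright handle, clockwise seen from above, through exactly one full turn, so that the handle ends where it began and the spring foot sits on the paddle. Nothing is to be picked up or lifted, the wheel must never be wound clearly past the one turn (that squeezes the glue out), and the other things on the bench stay where they lie.

Things in the scene. Friction and masses are not known exactly. Their poses are not given: they have to be found in the camera images.
- press: Two-pillar glue press, screwed down; place and yaw vary. Origin: on the worktop straight below the wheel's upright axis. Its x axis runs along the paddle guide to the end stop; z up. Steel bed 74 mm wide, top at z = 12 mm, x = -170 to +74 mm. On it two rails, tops at z = 20 mm, 44 mm apart, x = -162 to +62 mm. End stop face at x = +54 mm. Pillars at y = +-50 mm carry a bridge, top at z = 117 mm.
- wheel_centre (a point): Centre of the three-spoke hand wheel on its axis, at rim height, 143 mm straight above the press's origin. The steel rim is 125 mm across outside, its top at z = 150 mm; hub top at z = 149 mm. The screw (radius 8 mm) sticks up through the hub to about z = 175 mm.
- wheel (a joint): Angle of the hand wheel (rad) about its upright axis. Grows clockwise seen from above, which lowers the foot 8 mm per turn. At 0 the handle stands on the press's -x side; starts between -1.2 and 1.2. One full turn is 2 pi more than at the start. It turns stiffly (about 0.2 N m, some 4 N at the handle) and stays where it is left.
- handle: The upright round handle of black plastic on the wheel's rim, 41 mm tall and 16 to 23 mm thick, which spins freely on its pin. Origin: centre of its underside, 56 mm from the wheel's axis and 151 mm above the worktop.
- handle_mid (a point): Point on the handle's own axis, 20 mm above its underside: 171 mm above the worktop, 56 mm from the wheel's axis.
- ram_top (a point): Top end of the screw, on the wheel's axis. The screw does not turn; it sinks 8 mm for each clockwise turn of the wheel.
- foot: The spring foot under the press's crosshead, a 26 x 34 mm rubber face straight under the wheel's axis. At the start it is 4 to 8 mm clear of the paddle; after one full turn it rests on the paddle with 3 to 9 N from its spring.
- paddle: Loose paddle in the guide: bamboo 6 mm thick, 35 mm wide, 288 mm long, thin red silicone blade 40 mm wide at one end. Lies flat on the bed. Origin: centre of its underside, half-way along; its y axis points to the blade end (at y = +144 mm; tail at -144 mm), along the press's x axis. Fully home its origin is at x = -90 mm in the press's frame; starts 20 to 45 mm short of it.
- paddle_tail (a point): Tail end of the paddle (rounded bamboo end without a blade), half-way up its thickness, 15 mm above the worktop. It sticks out beyond the bed's front end, 64 mm when home, with free space below. The paddle slides easily (under 1 N).
- paddle_next: Bystander: another bamboo paddle with red blade, 309 mm long, lying flat behind the press; origin centre of its underside.
- paddle_done: Bystander: another bamboo paddle with red blade, 294 mm long, lying flat behind the press to the right; origin centre of its underside.
- screwdriver: Bystander: screwdriver with yellow and black handle, 192 mm long, lying to the right of the press; origin under its middle.
- tape_measure: Bystander: yellow and black pocket tape measure, 64 x 75 mm and 30 mm high, to the right of the press; origin centre of its underside.
- roller: Bystander: seam roller with blue handle, 192 mm long and 31 mm high, lying to the left; origin under its middle.

How it is judged:
By the outcome, as a careful person would: the job done as asked, in the order asked, and still so for the second after the job is handed in, with the robot touching nothing.
It also fails if it takes over 61 s, if anything falls off the work surface, if the arm or the gripper's body presses on something with over 40 N, if the wrist force passes 120 N, or if a joint passes its speed limit or range.

## Working session

There is one attempt and no reset: what is moved stays moved. The work goes in short steps, Python scripts to look and compute and a tool call to move; the robot and the scene stay as the last step left them, time stands still between calls to the robot, and variables do not carry over. Pictures are saved under pics/ and viewed, at most 10 in all, crops included, and the job is handed in when it is done.

Besides the shell and the picture viewer there is one more tool, called after "Emit:" in YAML: its name, and indented under it one key for each argument. arm_command: Moves the arm, as the interface text tells. Its arguments: {"type":"object","properties":{"rows":{"type":"array"}},"required":["rows"]}

```bash
mkdir -p pics; cat > h.py <<'E'
import numpy as np, cv2
from bench import arm, imaging, job, models
from scipy.spatial.transform import Rotation as R
def cam(im, st=None):
    if 'extrinsics' in im: return np.array(im['extrinsics'])
    T=np.eye(4); T[:3,:3]=R.from_quat(st['ee_rot']).as_matrix(); T[:3,3]=st['position']
    return np.linalg.inv(T@np.array(im['T_tool_cam']))
def ray(im,px,E):
    d=np.array([(px[0]-im['cx'])/im['fx'],(px[1]-im['cy'])/im['fy']]); u=d.copy()
    for _ in range(20): u=d/(1+im['k1']*(u@u))
    Ei=np.linalg.inv(E); return Ei[:3,3], Ei[:3,:3]@np.array([u[0],u[1],1])
def atz(im,px,z,E):
    o,d=ray(im,px,E); return o+d*(z-o[2])/d[2]
def proj(im,P,E):
    p=E[:3,:3]@np.array(P,float)+E[:3,3]; u=p[:2]/p[2]; u=u*(1+im['k1']*(u@u))
    return [im['fx']*u[0]+im['cx'],im['fy']*u[1]+im['cy']]
def save(im,n): cv2.imwrite('pics/'+n+'.png',im['frame'][:,:,::-1])
E
cat > a.py <<'E'
from h import *
Z=dict(wheel_centre=143,handle_mid=171,handle=151,ram_top=175,paddle_tail=15,paddle=12,press=0,screwdriver=0,tape_measure=0,roller=0,paddle_next=0)
for c in ('scene','top'):
    im=imaging.get_image(c); E=cam(im); save(im,c+'0')
    print(c,'campos',np.linalg.inv(E)[:3,3].round())
    for q,z in Z.items():
        for r in models.tip_of(im,q)[:2]: print(q,round(r['score'],2),np.round(r['pixel']),atz(im,r['pixel'],z,E).round(1))
s=arm.read_state(); print(s['clock'],s['position'],R.from_quat(s['ee_rot']).as_matrix().round(3))
E
python3 a.py
```

```text
scene campos [-730.  637. 1050.]
wheel_centre 0.93 [358. 238.] [561.5 -39.1 143. ]
handle_mid 0.43 [346. 234.] [558.4   2.5 171. ]
handle 0.66 [342. 240.] [559.8  14.8 151. ]
handle 0.35 [354. 224.] [628.1 -55.5 151. ]
ram_top 0.75 [323. 281.] [364.2 159.  175. ]
ram_top 0.7 [353. 227.] [576.7 -28.  175. ]
paddle_tail 0.9 [278. 296.] [548.1 221.6  15. ]
paddle 0.79 [323. 282.] [565.8  71.5  12. ]
press 0.62 [353. 275.] [574.2 -34.1   0. ]
press 0.24 [241. 339.] [424.8 373.1   0. ]
screwdriver 0.6 [458. 276.] [ 445.6 -338.4    0. ]
roller 0.91 [242. 340.] [420.  371.7   0. ]
paddle_next 0.86 [291. 263.] [710.6 120.6   0. ]
paddle_next 0.72 [355. 276.] [568.5 -39.3   0. ]
top campos [ 456.   52. 1481.]
wheel_centre 0.86 [348. 246.] [582.4 -40.5 143. ]
wheel_centre 0.69 [329. 259.] [550.1   4.8 143. ]
handle_mid 0.52 [328. 256.] [553.5   8.1 171. ]
handle 0.54 [333. 259.] [547.9  -3.7 151. ]
ram_top 0.43 [350. 245.] [581.  -43.4 175. ]
paddle_tail 0.93 [245. 265.] [536.7 217.8  15. ]
press 0.9 [344. 251.] [580.7 -38.6   0. ]
tape_measure 0.55 [466. 244.] [ 609.1 -366.7    0. ]
roller 0.6 [185. 306.] [422.4 373.1   0. ]
paddle_next 0.96 [283. 201.] [709.  126.6   0. ]
1.2 [214.13939161 587.1303109  231.26706856] [[ 0.939 -0.343 -0.   ]
 [-0.343 -0.939 -0.   ]
 [-0.     0.    -1.   ]]
```

View pics/top0.png

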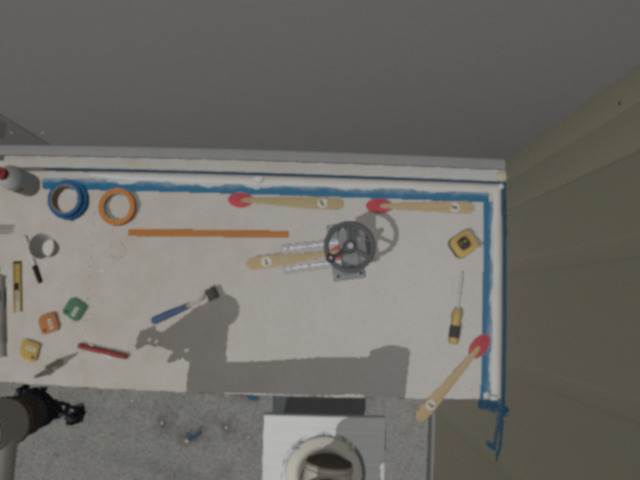

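View pics/scene0.png

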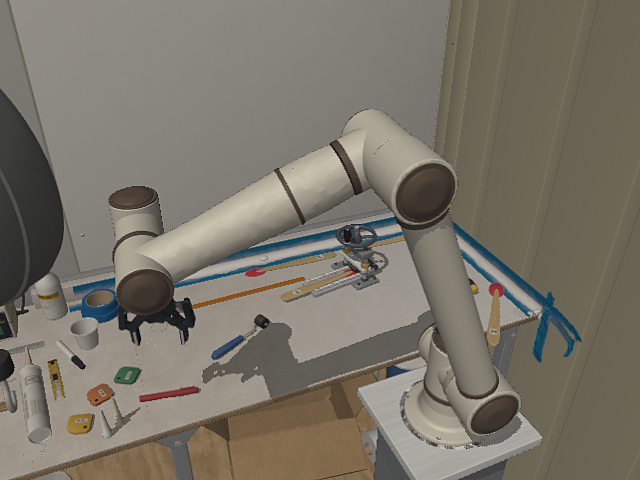

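The top picture shows the press wheel at about (349,246), the paddle tail at (248,263) and the end stop at right. The scene view agrees with this. The guide yaw is roughly -80°. I'll move above the press for a wrist-camera look.

Emit:
arm_command:
  rows:
    - {"grip": 0,"linear": [464,349,-100],"rot": [0,0,1.047]}
    - {"grip": 0,"linear": [464,349,-100],"rot": [0,0,1.047]}
    - {"grip": 0,"linear": [464,349,-100],"rot": [0,0,1.047]}
    - {"grip": 0,"linear": [464,349,-100],"rot": [0,0,1.047]}
    - {"grip": 0,"linear": [464,349,-100],"rot": [0,0,1.047]}
    - {"grip": 0,"linear": [464,349,-100],"rot": [0,0,1.047]}
    - {"grip": 0,"linear": [464,349,-100],"rot": [0,0,1.047]}
    - {"grip": 0,"linear": [464,349,-100],"rot": [0,0,1.047]}
    - {"grip": 0,"linear": [464,349,-100],"rot": [0,0,1.047]}
    - {"grip": 0,"linear": [464,349,-100],"rot": [0,0,1.047]}

```text
clock: 2.45
position: [531.8, 97.6, 332.0]
ee_rot: [0.765, -0.644, 0.0, -0.0]
contact_force: [-1.0, 0.8, -0.0]
gripper_width: 0.3
grasp_force: 0.0
```

```bash
cat > w.py <<'E'
import sys
from h import *
Z=dict(wheel_centre=143,handle_mid=171,handle=151,ram_top=175,paddle_tail=15,paddle=12,press=0)
s=arm.read_state(); im=imaging.get_image('wrist'); E=cam(im,s); save(im,sys.argv[1])
print(s['clock'],s['position'].round(1) if hasattr(s['position'],'round') else s['position'],s['joints'],s['contact_force'],s['gripper_width'])
print(R.from_quat(s['ee_rot']).as_matrix().round(3)); print('cam',np.linalg.inv(E).round(2).tolist())
for q,z in Z.items():
    for r in models.tip_of(im,q)[:2]: print(q,round(r['score'],2),np.round(r['pixel']),atz(im,r['pixel'],z,E).round(1))
E
python3 w.py w1
```

```text
2.45 [531.8  97.6 332. ] [ 4.81879913e-01  1.83824841e-01 -2.23461744e-02  4.24799178e-04
 -1.36352926e+00 -3.11174825e-01] [-0.99928974  0.84083032 -0.00323729] 0.2585384530172491
[[ 0.17  -0.985  0.001]
 [-0.985 -0.17   0.   ]
 [ 0.    -0.001 -1.   ]]
cam [[-0.99, -0.16, -0.04, 543.14], [-0.17, 0.95, 0.26, 30.48], [-0.0, 0.27, -0.96, 474.17], [0.0, 0.0, 0.0, 1.0]]
wheel_centre 0.72 [296.  52.] [580.3 -43.1 143. ]
handle_mid 0.89 [326. 106.] [546.7  -0.7 171. ]
handle 0.63 [318. 112.] [553.1   3.3 151. ]
ram_top 0.94 [292.  42.] [580.3 -42.5 175. ]
paddle_tail 0.79 [303. 279.] [540.1 215.5  15. ]
paddle 0.76 [301. 177.] [565.6  75.2  12. ]
press 0.96 [305.  79.] [579.4 -45.9   0. ]
```

View pics/w1.png

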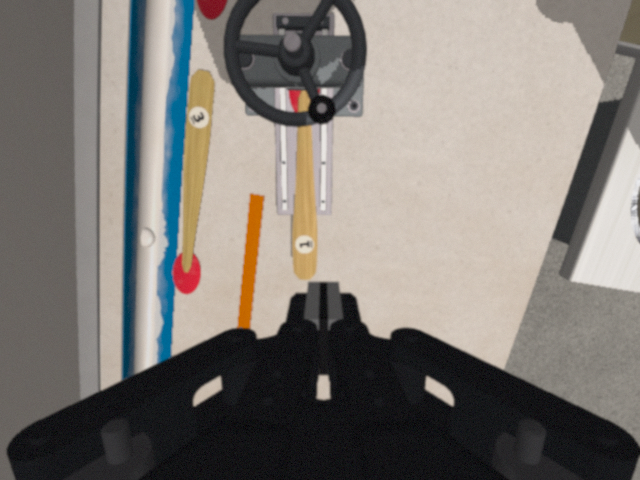

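The wrist picture shows the wheel centre at about (295,52), the black handle at (321,108), the rails at columns 276–332 and the tail at (304,279). The closed fingertips are just behind the tail. The points agree across the cameras: the handle radius is about 54 mm, and the tail is about 27 mm short of home.

```bash
cat > b.py <<'E'
from h import *
s=arm.read_state(); im=imaging.get_image('wrist'); E=cam(im,s)
c=np.array([580.3,-43]); 
m=atz(im,(304,213),12,E)[:2]; L=atz(im,(276,214),12,E); Rr=atz(im,(332.5,213),12,E)
print('bed end',m,np.linalg.norm(m-c),'width',np.linalg.norm(L-Rr),'yaw',np.degrees(np.arctan2(*(c-m)[::-1])))
t=np.array([540.1,215.5]); print('tail yaw',np.degrees(np.arctan2(*(c-t)[::-1])),np.linalg.norm(c-t))
for y in (-79,-80,-81,-82):
    d=np.array([np.cos(np.radians(y)),np.sin(np.radians(y))]); print(y,[np.round(proj(im,[*(c+x*d+o*np.array([-d[1],d[0]])),12],E)) for x in(-170,-60) for o in(-37,37)])
print('fingertips px',[np.round(proj(im,R.from_quat(s['ee_rot']).apply([a,b,0])+s['position'],E)) for a,b in((0,0),(11,0),(-11,0),(0,10),(0,-10))])
E
python3 b.py
```

```text
bed end [551.48987663 125.56260854] 171.00694782929705 width 76.53739728640578 yaw -80.3009283488853
tail yaw -81.16059001679318 261.6071291077519
-79 [array([334., 212.]), array([280., 213.]), array([334., 127.]), array([275., 128.])]
-80 [array([332., 212.]), array([277., 212.]), array([333., 127.]), array([274., 127.])]
-81 [array([330., 213.]), array([275., 212.]), array([332., 128.]), array([274., 126.])]
-82 [array([328., 213.]), array([273., 211.]), array([331., 128.]), array([273., 126.])]
fingertips px [array([323., 303.]), array([323., 280.]), array([323., 325.]), array([345., 303.]), array([301., 303.])]
```

Emit:
arm_command:
  rows:
    - {"grip": 0,"linear": [-145,-25,0],"rot": [0,0,0]}
    - {"grip": 0,"linear": [-145,-25,0],"rot": [0,0,0]}
    - {"grip": 0,"linear": [-145,-25,60],"rot": [0,0,0]}
    - {"grip": 0,"linear": [-145,-25,120],"rot": [0,0,0]}
    - {"grip": 0,"linear": [-145,-25,180],"rot": [0,0,0]}
    - {"grip": 0,"linear": [-145,-25,240],"rot": [0,0,0]}
    - {"grip": 0,"linear": [-145,-25,290],"rot": [0,0,0]}
    - {"grip": 0,"linear": [-145,-25,312],"rot": [0,0,0]}
    - {"grip": 0,"linear": [-145,-25,321],"rot": [0,0,0]}
    - {"grip": 0,"linear": [-145,-25,321],"rot": [0,0,0]}

```text
clock: 4.15
position: [530.0, 248.0, 10.5]
ee_rot: [0.766, -0.643, 0.0, -0.0]
contact_force: [0.6, -0.0, 0.4]
gripper_width: 0.2
grasp_force: 0.0
```

```bash
python3 w.py w2
```

```text
4.15 [530.  248.   10.5] [ 7.14282511e-01  5.61631961e-01 -3.39051292e-01  2.16376888e-04
 -6.70005734e-01 -5.39526741e-01] [ 0.59331423 -0.03875889  0.43299765] 0.16289467165786456
[[ 0.174 -0.985  0.   ]
 [-0.985 -0.174 -0.   ]
 [ 0.    -0.    -1.   ]]
cam [[-0.98, -0.17, -0.05, 541.78], [-0.17, 0.95, 0.26, 180.86], [0.0, 0.27, -0.96, 152.63], [0.0, 0.0, 0.0, 1.0]]
paddle_tail 0.97 [318. 231.] [537.9 214.4  15. ]
```

View pics/w2.png

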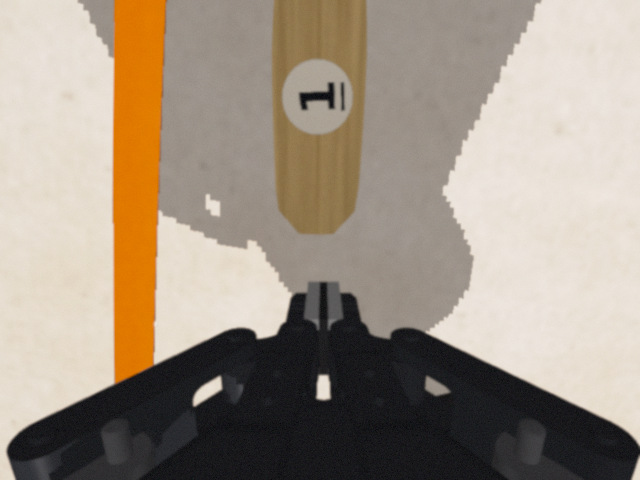

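The tail end is at (318,233), centred ahead of the fingertips at (323,290), so I can push.

Emit:
arm_command:
  rows:
    - {"grip": 0,"linear": [12,-2,0],"rot": [0,0,0]}
    - {"grip": 0,"linear": [18,-2,0],"rot": [0,0,0]}
    - {"grip": 0,"linear": [23,-2,0],"rot": [0,0,0]}
    - {"grip": 0,"linear": [28,-2,0],"rot": [0,0,0]}
    - {"grip": 0,"linear": [33,-2,0],"rot": [0,0,0]}
    - {"grip": 0,"linear": [37,-2,0],"rot": [0,0,0]}
    - {"grip": 0,"linear": [40,-2,0],"rot": [0,0,0]}
    - {"grip": 0,"linear": [42,-2,0],"rot": [0,0,0]}

```text
clock: 5.55
position: [539.3, 206.3, 10.3]
ee_rot: [0.766, -0.643, 0.0, -0.0]
contact_force: [-0.3, 0.8, 0.0]
gripper_width: -0.3
grasp_force: 0.1
```

Emit:
arm_command:
  rows:
    - {"grip": 0,"linear": [1,0,0],"rot": [0,0,0]}
    - {"grip": 0,"linear": [2,0,0],"rot": [0,0,0]}
    - {"grip": 0,"linear": [2,0,0],"rot": [0,0,0]}

```text
clock: 5.92
position: [539.5, 204.4, 10.3]
ee_rot: [0.766, -0.643, -0.0, 0.0]
contact_force: [-0.5, 0.2, 0.1]
gripper_width: -0.3
grasp_force: 0.0
```

Emit:
arm_command:
  rows:
    - {"grip": 0,"linear": [1,0,0],"rot": [0,0,0]}
    - {"grip": 0,"linear": [2,0,0],"rot": [0,0,0]}
    - {"grip": 0,"linear": [3,0,0],"rot": [0,0,0]}
    - {"grip": 0,"linear": [3,0,0],"rot": [0,0,0]}

```text
clock: 6.42
position: [540.1, 201.3, 10.3]
ee_rot: [0.766, -0.643, -0.0, 0.0]
contact_force: [-0.2, 0.4, 0.2]
gripper_width: 0.1
grasp_force: 0.0
```

Emit:
arm_command:
  rows:
    - {"grip": 0,"linear": [1,0,0],"rot": [0,0,0]}
    - {"grip": 0,"linear": [2,0,0],"rot": [0,0,0]}
    - {"grip": 0,"linear": [2,0,0],"rot": [0,0,0]}

```text
clock: 6.8
position: [540.4, 199.4, 10.3]
ee_rot: [0.766, -0.643, -0.0, 0.0]
contact_force: [-0.2, 0.3, 0.9]
gripper_width: -0.0
grasp_force: 0.0
```

Emit:
arm_command:
  rows:
    - {"grip": 0,"linear": [1,0,0],"rot": [0,0,0]}
    - {"grip": 0,"linear": [2,0,0],"rot": [0,0,0]}
    - {"grip": 0,"linear": [2,0,0],"rot": [0,0,0]}

```text
clock: 7.18
position: [541.1, 198.1, 10.5]
ee_rot: [0.766, -0.643, 0.0, -0.001]
contact_force: [-0.6, 2.6, -0.2]
gripper_width: -0.1
grasp_force: 1.3
```

Emit:
arm_command:
  rows:
    - {"grip": 0,"linear": [1,0,0],"rot": [0,0,0]}
    - {"grip": 0,"linear": [2,0,0],"rot": [0,0,0]}
    - {"grip": 0,"linear": [2,0,0],"rot": [0,0,0]}

```text
clock: 7.55
position: [542.3, 197.7, 10.9]
ee_rot: [0.766, -0.643, 0.0, -0.002]
contact_force: [-1.2, 7.3, 0.5]
gripper_width: -0.1
grasp_force: 3.7
```

The paddle is home: the force rose to 7 N at the predicted position. Next I back off, rise and look at the handle.

Emit:
arm_command:
  rows:
    - {"grip": 0,"linear": [-30,0,0],"rot": [0,0,0]}
    - {"grip": 0,"linear": [-35,0,-50],"rot": [0,0,0]}
    - {"grip": 0,"linear": [-35,0,-110],"rot": [0,0,0]}
    - {"grip": 0,"linear": [-35,0,-170],"rot": [0,0,0]}
    - {"grip": 0,"linear": [-35,0,-230],"rot": [0,0,0]}
    - {"grip": 0,"linear": [0,0,-280],"rot": [0,0,0]}
    - {"grip": 0,"linear": [45,5,-310],"rot": [0,0,0]}
    - {"grip": 0,"linear": [90,5,-340],"rot": [0,0,0]}
    - {"grip": 0,"linear": [134,5,-340],"rot": [0,0,0]}
    - {"grip": 0,"linear": [134,5,-340],"rot": [0,0,0]}

```text
clock: 8.8
position: [559.0, 59.6, 350.5]
ee_rot: [0.764, -0.645, -0.0, 0.001]
contact_force: [0.1, 0.8, -1.2]
gripper_width: 0.1
grasp_force: 0.0
```

Emit:
arm_command:
  rows:
    - {"grip": 0,"linear": [0,0,0],"rot": [0,0,0]}

```text
clock: 8.93
position: [558.9, 62.3, 349.8]
ee_rot: [0.766, -0.643, -0.0, 0.001]
contact_force: [0.6, 0.1, -0.4]
gripper_width: -0.3
grasp_force: 0.0
```

```bash
python3 w.py w3
```

```text
8.925 [558.9  62.3 349.8] [ 3.99034690e-01  2.19216195e-01  6.58036300e-02 -1.08270604e-04
 -1.41892931e+00 -2.25799107e-01] [ 0.55272679  0.11140821 -0.37402098] -0.3028505179699494
[[ 0.172 -0.985 -0.001]
 [-0.985 -0.172 -0.001]
 [ 0.     0.002 -1.   ]]
cam [[-0.98, -0.17, -0.05, 570.85], [-0.17, 0.95, 0.26, -4.76], [0.0, 0.27, -0.96, 491.99], [0.0, 0.0, 0.0, 1.0]]
wheel_centre 0.61 [318. 103.] [581.2 -42.4 143. ]
handle_mid 0.95 [348. 155.] [ 5.464e+02 -3.000e-01  1.710e+02]
handle 0.78 [341. 156.] [551.8   1.9 151. ]
ram_top 0.69 [321.  98.] [579.2 -43.3 175. ]
paddle_tail 0.62 [318. 280.] [544.9 184.9  15. ]
paddle_tail 0.62 [320. 114.] [581.1 -42.8  15. ]
paddle 0.63 [315. 181.] [573.   43.6  12. ]
press 0.88 [318. 114.] [583.1 -44.2   0. ]
```

View pics/w3.png

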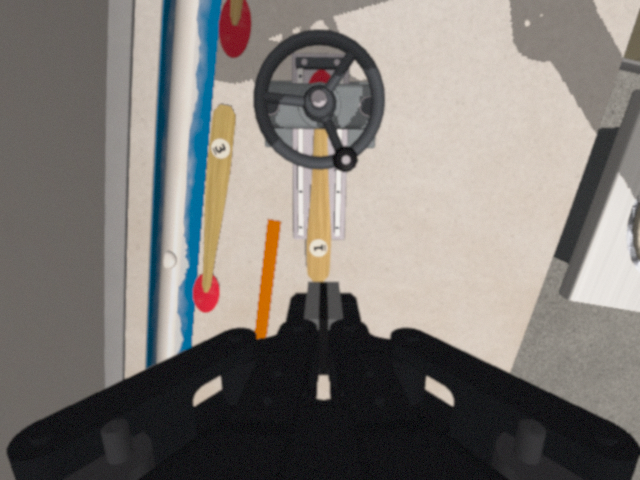

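The picture agrees with the earlier view: handle at (346,158), wheel centre at (319,100) and the tail home. That puts the handle at a bearing of 128.5°. I'll turn the tool so its flat face is tangential and descend behind the handle.

Emit:
arm_command:
  rows:
    - {"grip": 0,"linear": [42,24,0],"rot": [0,0,-0.17]}
    - {"grip": 0,"linear": [82,47,0],"rot": [0,0,-0.34]}
    - {"grip": 0,"linear": [82,47,30],"rot": [0,0,-0.5]}
    - {"grip": 0,"linear": [82,47,75],"rot": [0,0,-0.5]}
    - {"grip": 0,"linear": [82,47,120],"rot": [0,0,-0.5]}
    - {"grip": 0,"linear": [82,47,150],"rot": [0,0,-0.5]}
    - {"grip": 0,"linear": [82,47,170],"rot": [0,0,-0.5]}
    - {"grip": 0,"linear": [82,47,186],"rot": [0,0,-0.5]}
    - {"grip": 0,"linear": [82,47,186],"rot": [0,0,-0.5]}
    - {"grip": 0,"linear": [82,47,186],"rot": [0,0,-0.5]}

```text
clock: 10.58
position: [527.9, -26.0, 165.1]
ee_rot: [0.901, -0.433, 0.001, -0.0]
contact_force: [-0.4, -0.3, 0.2]
gripper_width: 0.1
grasp_force: 0.0
```

```bash
cat > c.py <<'E'
import sys
from h import *
s=arm.read_state(); im=imaging.get_image('wrist'); E=cam(im,s)
if len(sys.argv)>1: save(im,sys.argv[1])
p=np.array(s['position']); c=np.array([580.3,-42.9]); d=p[:2]-c
M=R.from_quat(s['ee_rot']).as_matrix()
print(s['clock'],p.round(1),'yaw',np.degrees(np.arctan2(M[1,0],M[0,0])).round(2),'r',np.linalg.norm(d).round(1),'phi',np.degrees(np.arctan2(d[1],d[0])).round(1),np.round(s['contact_force'],1))
for q,z in (('handle_mid',171),('ram_top',175)):
    for r in models.tip_of(im,q)[:2]:
        w=atz(im,r['pixel'],z,E)[:2]-c; print(q,round(r['score'],2),np.round(r['pixel']),w.round(1),np.linalg.norm(w).round(1),np.degrees(np.arctan2(w[1],w[0])).round(1))
E
python3 c.py w4
```

```text
10.575 [527.9 -26.  165.1] yaw -51.35 r 55.0 phi 162.1 [-0.4 -0.3  0.2]
handle_mid 0.76 [246. 326.] [-31.5  44.4] 54.4 125.4
ram_top 0.98 [244. 202.] [ 0.3 -1.3] 1.4 -77.2
ram_top 0.38 [259. 193.] [-2.1 -7.4] 7.7 -105.9
```

View pics/w4.png

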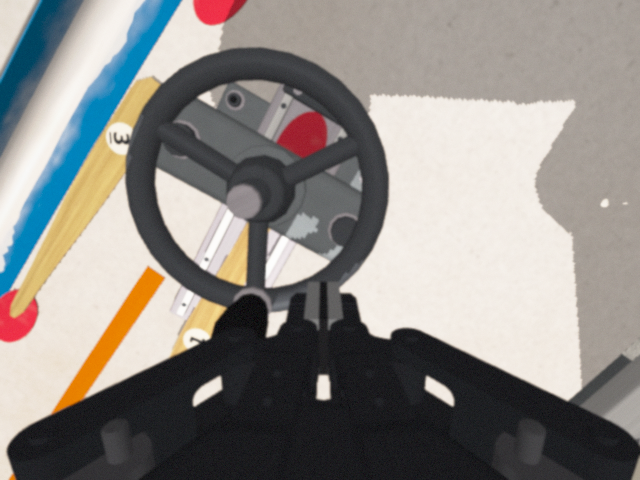

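The handle shows at (248,320), left of the fingertips at (323,300), with a clear gap. I'll close in until first contact.

Emit:
arm_command:
  rows:
    - {"grip": 0,"linear": [0,-4,0],"rot": [0,0,0]}
    - {"grip": 0,"linear": [0,-8,0],"rot": [0,0,0]}
    - {"grip": 0,"linear": [0,-10,0],"rot": [0,0,0]}
    - {"grip": 0,"linear": [0,-10,0],"rot": [0,0,0]}

```text
clock: 11.22
position: [535.2, -19.8, 164.2]
ee_rot: [0.901, -0.433, -0.0, 0.0]
contact_force: [0.2, 0.1, 0.6]
gripper_width: -0.0
grasp_force: 0.0
```

Emit:
arm_command:
  rows:
    - {"grip": 0,"linear": [0,-1,0],"rot": [0,0,0]}
    - {"grip": 0,"linear": [0,-2,0],"rot": [0,0,0]}
    - {"grip": 0,"linear": [0,-2,0],"rot": [0,0,0]}

```text
clock: 11.6
position: [536.4, -18.9, 164.2]
ee_rot: [0.901, -0.434, -0.0, 0.0]
contact_force: [-1.3, -0.4, -0.6]
gripper_width: 0.3
grasp_force: 0.5
```

Emit:
arm_command:
  rows:
    - {"grip": 0,"linear": [0,2,0],"rot": [0,0,0]}
    - {"grip": 0,"linear": [-4,2,0],"rot": [0,0,0]}
    - {"grip": 0,"linear": [-7,1,0],"rot": [0,0,0]}
    - {"grip": 0,"linear": [-7,0,0],"rot": [0,0,0]}
    - {"grip": 0,"linear": [-7,0,0],"rot": [0,0,0]}

```text
clock: 12.22
position: [531.7, -13.5, 164.3]
ee_rot: [0.901, -0.433, -0.001, 0.001]
contact_force: [-3.4, -2.0, 1.7]
gripper_width: -0.3
grasp_force: 1.4
```

Emit:
arm_command:
  rows:
    - {"grip": 0,"linear": [0,-0.7,0],"rot": [0,0,0]}
    - {"grip": 0,"linear": [0,-0.7,0],"rot": [0,0,0]}

```text
clock: 12.48
position: [532.6, -13.0, 164.3]
ee_rot: [0.901, -0.434, -0.0, 0.0]
contact_force: [-3.2, -1.5, 2.2]
gripper_width: -0.0
grasp_force: 1.5
```

```bash
python3 c.py
```

```text
12.475 [532.6 -13.  164.3] yaw -51.39 r 56.3 phi 147.9 [-3.2 -1.5  2.2]
handle_mid 0.71 [272. 311.] [-31.3  43.8] 53.9 125.5
ram_top 0.64 [270. 184.] [ 1.1 -0. ] 1.1 -0.5
ram_top 0.62 [298. 163.] [ -2.3 -13. ] 13.1 -99.9
```

```bash
python3 -c "
import numpy as np
T=lambda k:np.array([56*np.cos(np.radians(199.3-k)),-56*np.sin(np.radians(199.3-k))])
for c in range(4):
  print([ (np.round(T(90*c+9*i)-T(90*c))).astype(int).tolist() for i in range(1,11)], T(90*c+90)-T(90*c))"
```

```text
[[-2, -8], [-3, -17], [-3, -26], [-1, -35], [2, -43], [7, -50], [12, -57], [19, -63], [26, -68], [34, -71]] [ 34.3440473  -71.36165928]
[[8, -2], [17, -3], [26, -3], [35, -1], [43, 2], [50, 7], [57, 12], [63, 19], [68, 26], [71, 34]] [71.36165928 34.3440473 ]
[[2, 8], [3, 17], [3, 26], [1, 35], [-2, 43], [-7, 50], [-12, 57], [-19, 63], [-26, 68], [-34, 71]] [-34.3440473   71.36165928]
[[-8, 2], [-17, 3], [-26, 3], [-35, 1], [-43, -2], [-50, -7], [-57, -12], [-63, -19], [-68, -26], [-71, -34]] [-71.36165928 -34.3440473 ]
```

Emit:
arm_command:
  rows:
    - {"grip": 0,"linear": [-2,-8,0],"rot": [0,0,0]}
    - {"grip": 0,"linear": [-3,-17,0],"rot": [0,0,0]}
    - {"grip": 0,"linear": [-3,-26,0],"rot": [0,0,0]}
    - {"grip": 0,"linear": [-1,-35,0],"rot": [0,0,0]}
    - {"grip": 0,"linear": [2,-43,0],"rot": [0,0,0]}
    - {"grip": 0,"linear": [7,-50,0],"rot": [0,0,0]}
    - {"grip": 0,"linear": [12,-57,0],"rot": [0,0,0]}
    - {"grip": 0,"linear": [19,-63,0],"rot": [0,0,0]}
    - {"grip": 0,"linear": [26,-68,0],"rot": [0,0,0]}
    - {"grip": 0,"linear": [34,-71,0],"rot": [0,0,0]}

```text
clock: 13.88
position: [610.4, 5.0, 164.2]
ee_rot: [0.901, -0.434, 0.0, -0.0]
contact_force: [-2.5, 3.3, -0.8]
gripper_width: 0.1
grasp_force: 1.7
```

```bash
python3 c.py w5
```

```text
13.875 [610.4   5.  164.2] yaw -51.38 r 56.6 phi 57.9 [-2.5  3.3 -0.8]
handle_mid 0.67 [318. 255.] [46.6 29.8] 55.4 32.6
ram_top 0.77 [452. 272.] [0.5 0.3] 0.6 31.8
```

View pics/w5.png

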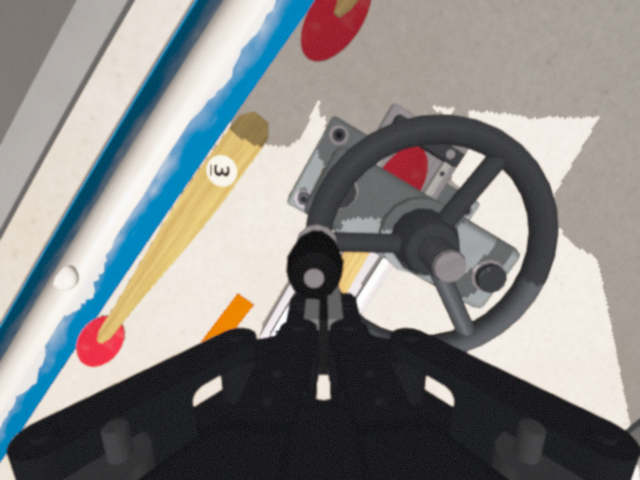

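The handle is at (316,262), directly ahead of the fingertips, and the wheel has turned about 93°, so tracking is good. Continuing.

Emit:
arm_command:
  rows:
    - {"grip": 0,"linear": [8,-2,0],"rot": [0,0,0]}
    - {"grip": 0,"linear": [17,-3,0],"rot": [0,0,0]}
    - {"grip": 0,"linear": [26,-3,0],"rot": [0,0,0]}
    - {"grip": 0,"linear": [35,-1,0],"rot": [0,0,0]}
    - {"grip": 0,"linear": [43,2,0],"rot": [0,0,0]}
    - {"grip": 0,"linear": [50,7,0],"rot": [0,0,0]}
    - {"grip": 0,"linear": [57,12,0],"rot": [0,0,0]}
    - {"grip": 0,"linear": [63,19,0],"rot": [0,0,0]}
    - {"grip": 0,"linear": [68,26,0],"rot": [0,0,0]}
    - {"grip": 0,"linear": [71,34,0],"rot": [0,0,0]}

```text
clock: 15.28
position: [627.7, -72.5, 164.5]
ee_rot: [0.901, -0.434, 0.001, -0.0]
contact_force: [1.2, 2.6, -1.2]
gripper_width: 0.1
grasp_force: 1.7
```

```bash
python3 c.py
```

```text
15.275 [627.7 -72.5 164.5] yaw -51.39 r 55.9 phi -32.0 [ 1.2  2.6 -1.2]
handle_mid 0.82 [387. 298.] [ 29.  -50.9] 58.6 -60.3
```

Emit:
arm_command:
  rows:
    - {"grip": 0,"linear": [2,8,0],"rot": [0,0,0]}
    - {"grip": 0,"linear": [3,17,0],"rot": [0,0,0]}
    - {"grip": 0,"linear": [3,26,0],"rot": [0,0,0]}
    - {"grip": 0,"linear": [1,35,0],"rot": [0,0,0]}
    - {"grip": 0,"linear": [-2,43,0],"rot": [0,0,0]}
    - {"grip": 0,"linear": [-7,50,0],"rot": [0,0,0]}
    - {"grip": 0,"linear": [-12,57,0],"rot": [0,0,0]}
    - {"grip": 0,"linear": [-19,63,0],"rot": [0,0,0]}
    - {"grip": 0,"linear": [-26,68,0],"rot": [0,0,0]}
    - {"grip": 0,"linear": [-34,71,0],"rot": [0,0,0]}

```text
clock: 16.68
position: [549.7, -89.6, 164.4]
ee_rot: [0.901, -0.434, -0.0, 0.0]
contact_force: [2.1, -2.1, 0.2]
gripper_width: 0.3
grasp_force: 1.7
```

```bash
python3 c.py
```

```text
16.675 [549.7 -89.6 164.4] yaw -51.39 r 55.8 phi -123.3 [ 2.1 -2.1  0.2]
ram_top 0.85 [203. 338.] [ 2.  -5.8] 6.1 -70.9
```

Emit:
arm_command:
  rows:
    - {"grip": 0,"linear": [-8,2,0],"rot": [0,0,0]}
    - {"grip": 0,"linear": [-17,3,0],"rot": [0,0,0]}
    - {"grip": 0,"linear": [-26,3,0],"rot": [0,0,0]}
    - {"grip": 0,"linear": [-35,1,0],"rot": [0,0,0]}
    - {"grip": 0,"linear": [-43,-2,0],"rot": [0,0,0]}
    - {"grip": 0,"linear": [-50,-7,0],"rot": [0,0,0]}
    - {"grip": 0,"linear": [-57,-12,0],"rot": [0,0,0]}
    - {"grip": 0,"linear": [-61,-16,0],"rot": [0,0,0]}
    - {"grip": 0,"linear": [-61,-16,0],"rot": [0,0,0]}

```text
clock: 17.95
position: [524.8, -31.1, 164.1]
ee_rot: [0.901, -0.433, -0.0, -0.0]
contact_force: [-0.9, -1.3, -0.9]
gripper_width: -0.2
grasp_force: 0.7
```

```bash
python3 c.py w6
```

```text
17.95 [524.8 -31.1 164.1] yaw -51.35 r 56.8 phi 168.0 [-0.9 -1.3 -0.9]
handle_mid 0.8 [270. 327.] [-43.3  32.4] 54.1 143.1
```

View pics/w6.png

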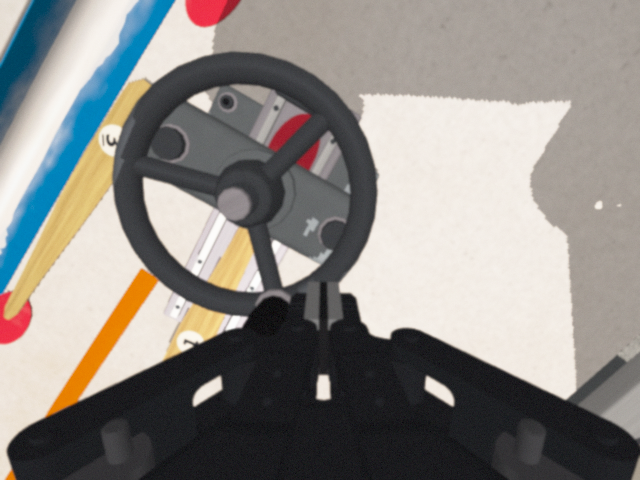

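The handle at (268,318) is about 17° short of its start. I'll make most of the final approach now and finish after checking.

Emit:
arm_command:
  rows:
    - {"grip": 0,"linear": [-3,-4,0],"rot": [0,0,0]}
    - {"grip": 0,"linear": [-6,-8,0],"rot": [0,0,0]}
    - {"grip": 0,"linear": [-8,-12,0],"rot": [0,0,0]}
    - {"grip": 0,"linear": [-9,-15,0],"rot": [0,0,0]}
    - {"grip": 0,"linear": [-9,-15,0],"rot": [0,0,0]}

```text
clock: 18.73
position: [531.3, -15.0, 164.2]
ee_rot: [0.901, -0.433, 0.0, -0.0]
contact_force: [-2.0, -1.1, -1.0]
gripper_width: 0.1
grasp_force: 1.0
```

```bash
python3 c.py
```

```text
18.725 [531.3 -15.  164.2] yaw -51.36 r 56.4 phi 150.3 [-2.  -1.1 -1. ]
handle_mid 0.96 [269. 312.] [-31.9  43.3] 53.8 126.4
handle_mid 0.28 [279. 178.] [-1.  -5.4] 5.5 -100.2
ram_top 0.59 [270. 184.] [ 0.  -1.9] 1.9 -89.9
```

Emit:
arm_command:
  rows:
    - {"grip": 0,"linear": [0,-1,0],"rot": [0,0,0]}
    - {"grip": 0,"linear": [0,-2,0],"rot": [0,0,0]}
    - {"grip": 0,"linear": [0,-2,0],"rot": [0,0,0]}

```text
clock: 19.25
position: [532.5, -14.3, 164.2]
ee_rot: [0.901, -0.434, -0.0, 0.0]
contact_force: [-2.3, -2.7, 0.4]
gripper_width: 0.1
grasp_force: 1.5
```

```bash
python3 c.py
```

```text
19.25 [532.5 -14.3 164.2] yaw -51.39 r 55.7 phi 149.1 [-2.3 -2.7  0.4]
handle_mid 0.9 [268. 312.] [-30.5  44. ] 53.5 124.7
ram_top 0.57 [275. 184.] [-0.2 -2.6] 2.6 -94.6
```

The wheel is at one turn within about 1°. I'll back off, rise, and compare from the earlier viewpoint.

Emit:
arm_command:
  rows:
    - {"grip": 0,"linear": [0,8,0],"rot": [0,0,0]}
    - {"grip": 0,"linear": [0,15,0],"rot": [0,0,0]}
    - {"grip": 0,"linear": [0,15,-45],"rot": [0,0,0]}
    - {"grip": 0,"linear": [0,15,-100],"rot": [0,0,0]}
    - {"grip": 0,"linear": [0,15,-155],"rot": [0,0,0.17]}
    - {"grip": 0,"linear": [-15,-20,-186],"rot": [0,0,0.34]}
    - {"grip": 0,"linear": [-43,-68,-186],"rot": [0,0,0.5]}
    - {"grip": 0,"linear": [-43,-68,-186],"rot": [0,0,0.5]}
    - {"grip": 0,"linear": [-43,-68,-186],"rot": [0,0,0.5]}
    - {"grip": 0,"linear": [-43,-68,-186],"rot": [0,0,0.5]}

```text
clock: 20.65
position: [558.7, 61.0, 350.5]
ee_rot: [0.766, -0.643, 0.0, -0.0]
contact_force: [-1.5, 0.2, 0.4]
gripper_width: -0.2
grasp_force: 0.0
```

```bash
python3 w.py w7; python3 -c "
import cv2,numpy as np
cv2.imwrite('pics/cmp.png',np.hstack([cv2.resize(cv2.imread(f'pics/{n}.png')[10:300,210:410],None,fx=2,fy=2) for n in('w3','w7')]))"
```

```text
20.65 [558.7  61.  350.5] [ 3.97084747e-01  2.17244474e-01  6.49128833e-02  1.68961364e-04
 -1.41803987e+00 -2.23734242e-01] [-1.46440974  0.2313864   0.40762902] -0.2032827681279586
[[ 0.173 -0.985  0.   ]
 [-0.985 -0.173  0.   ]
 [ 0.    -0.    -1.   ]]
cam [[-0.98, -0.17, -0.05, 570.34], [-0.17, 0.95, 0.26, -6.16], [-0.0, 0.27, -0.96, 492.71], [0.0, 0.0, 0.0, 1.0]]
wheel_centre 0.66 [318. 107.] [580.9 -40.1 143. ]
handle_mid 0.74 [348. 160.] [546.    2.4 171. ]
handle 0.68 [343. 160.] [549.2   4.2 151. ]
ram_top 0.51 [319. 100.] [580.4 -42.8 175. ]
paddle_tail 0.57 [317. 281.] [546.3 185.6  15. ]
paddle 0.76 [318. 184.] [568.1  45.8  12. ]
press 0.71 [317. 117.] [584.9 -41.2   0. ]
```

View pics/cmp.png

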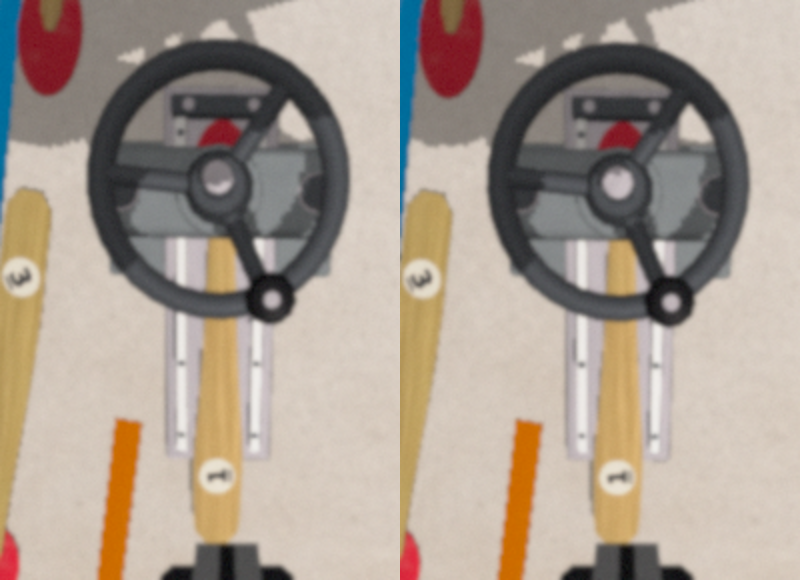

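The before (left) and after (right) crops match: handle at (271,297) against (671,300), with the whole scene shifted down by about 2 px. The paddle hasn't moved and the screw top has sunk. Handing in.

```bash
python3 -c "
from bench import job; print(job.job_done())"
```

```text
the job is handed in; nothing more can be done
None
```

The paddle was pushed home against the end stop, the hand wheel was turned one full clockwise turn to within about 1° of its start, and the job was handed in at about 21 s; the result of the judging was not shown.

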